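Pick a hydraulic fittings order into its tray

TASK

Make up the order on the fittings counter: put the tee, the elbow, the long straight adapter and the hexagon nut into the order tray, each lying flat inside the pan whose floor shows its picture (it may lie turned any way round). Set them down rather than dropping them. The four-way cross and the short straight adapter are not in the order: leave them where they lie.

Things in the scene. Friction and masses are not known exactly. Their poses are not given: they have to be found in the camera images.
- tee_c (a point): Bright steel hydraulic tee (T-shaped, THREE arms): a 30 mm cube body with round threaded arms, 24 mm diameter, at mid height, along +x, -x and +y, each ending 38 mm from the centre. 0.25 kg. This point is the centre of the cube, 15 mm above whatever the fitting lies on; z is up. Each arm can be gripped across its diameter, about 27 mm from the centre.
- elbow_c (a point): Bright steel hydraulic elbow (L-shaped, TWO arms at right angles): a 30 mm cube body with round threaded arms, 24 mm diameter, at mid height, along +x and +y, each ending 38 mm from the centre. 0.21 kg. This point is the centre of the cube, 15 mm above whatever the fitting lies on; z is up. Each arm can be gripped across its diameter, about 27 mm from the centre.
- long_adapter_c (a point): Bright steel hydraulic straight adapter, the LONG one, 80 mm overall: a 30 mm cube body with round threaded arms, 24 mm diameter, at mid height, along +x and -x, each ending 40 mm from the centre. 0.20 kg. It can be gripped across the cube (30 mm, the faces at +y and -y). This point is the centre of the cube, 15 mm above whatever the fitting lies on; z is up.
- nut_c (a point): Bright steel hydraulic hexagon nut, 46 mm across flats, 26 mm high, lying flat, with a 28 mm hole through it. 0.14 kg. One pair of flats faces +x and -x, the other pairs 60 degrees either way. This point is its centre, 13 mm above whatever it lies on; z is up.
- cross_c (a point): Bright steel hydraulic cross (+-shaped, FOUR arms), not in the order: a 30 mm cube body with round threaded arms, 24 mm diameter, at mid height, along +x, -x, +y and -y, each ending 38 mm from the centre. This point is the centre of the cube, 15 mm above whatever the fitting lies on; z is up.
- short_adapter_c (a point): Bright steel hydraulic straight adapter, the SHORT one, 52 mm overall, not in the order: a 30 mm cube body with round threaded arms, 24 mm diameter, at mid height, along +x and -x, each ending 26 mm from the centre. This point is the centre of the cube, 15 mm above whatever the fitting lies on; z is up.
- pan_tee: Black square pan, one of four fixed 2 x 2 (107 mm apart, any order) in the grey order tray; white full-size picture of the tee on its floor. Outside 106, inside 100 mm square, x and y along its sides; walls 3 mm thick, 12 mm above the inner floor. Origin: centre of its underside, 4 mm above the counter; inner floor 3 mm above the origin. The tray (226 mm) is no higher.
- pan_elbow: Black square pan, one of four fixed 2 x 2 (107 mm apart, any order) in the grey order tray; white full-size picture of the elbow on its floor. Outside 106, inside 100 mm square, x and y along its sides; walls 3 mm thick, 12 mm above the inner floor. Origin: centre of its underside, 4 mm above the counter; inner floor 3 mm above the origin. The tray (226 mm) is no higher.
- pan_long: Black square pan, one of four fixed 2 x 2 (107 mm apart, any order) in the grey order tray; white full-size picture of the long adapter on its floor. Outside 106, inside 100 mm square, x and y along its sides; walls 3 mm thick, 12 mm above the inner floor. Origin: centre of its underside, 4 mm above the counter; inner floor 3 mm above the origin. The tray (226 mm) is no higher.
- pan_nut: Black square pan, one of four fixed 2 x 2 (107 mm apart, any order) in the grey order tray; white full-size picture of the hexagon nut (a six-sided ring) on its floor. Outside 106, inside 100 mm square, x and y along its sides; walls 3 mm thick, 12 mm above the inner floor. Origin: centre of its underside, 4 mm above the counter; inner floor 3 mm above the origin. The tray (226 mm) is no higher.
Not all that is in view belongs to the job. Leave any red or turquoise look-alike of the part that bears tee_c alone. Leave any pink look-alike of the part that bears nut_c alone.

How it is judged (in metres and radians):
At the end, for the whole second after the job is handed in: The tee, elbow, long adapter and nut each lie flat (within 0.12 rad, no more than 5 mm above resting height) in their own pan, centre within 36 mm of the pan's centre along each side, released and at rest; the cross and the short adapter are within 3 cm of where they began (x of tee_c in the frame of pan_tee between -0.036 and 0.036 m and y of tee_c in the frame of pan_tee between -0.036 and 0.036 m and z of tee_c in the frame of pan_tee below 0.023 m and angle between each of tee_c, elbow_c, long_adapter_c, nut_c's own z axis and vertical below 0.12 rad and linear speed of each of tee, elbow, long_adapter, nut below 0.02 m/s and contact force between the fingers and tee below 0.1 N and x of elbow_c in the frame of pan_elbow between -0.036 and 0.036 m and y of elbow_c in the frame of pan_elbow between -0.036 and 0.036 m and z of elbow_c in the frame of pan_elbow below 0.023 m and contact force between the fingers and elbow below 0.1 N and x of long_adapter_c in the frame of pan_long between -0.036 and 0.036 m and y of long_adapter_c in the frame of pan_long between -0.036 and 0.036 m and z of long_adapter_c in the frame of pan_long below 0.023 m and contact force between the fingers and long_adapter below 0.1 N and x of nut_c in the frame of pan_nut between -0.036 and 0.036 m and y of nut_c in the frame of pan_nut between -0.036 and 0.036 m and z of nut_c in the frame of pan_nut below 0.021 m and contact force between the fingers and nut below 0.1 N and distance of each of cross_c, short_adapter_c from where it was at the start of the episode below 0.03 m); the robot touches nothing.
It fails at once if the cross (not in the order) is moved more than 3 cm (distance of cross_c from where it was at the start of the episode above 0.03 m).
It fails at once if the short adapter (not in the order) is moved more than 3 cm (distance of short_adapter_c from where it was at the start of the episode above 0.03 m).
It fails at once if a fitting of the order falls freely from more than about 4 cm ((linear speed of tee above 0.9 m/s and contact force between the fingers and tee below 0.1 N) or (linear speed of elbow above 0.9 m/s and contact force between the fingers and elbow below 0.1 N) or (linear speed of long_adapter above 0.9 m/s and contact force between the fingers and long_adapter below 0.1 N) or (linear speed of nut above 0.9 m/s and contact force between the fingers and nut below 0.1 N)).
It also fails if it takes over 104 s, if anything falls off the work surface, if the arm or the gripper's body presses on something with over 40 N, if the wrist force passes 120 N, or if a joint passes its speed limit or range.

ROBOT

A 6-joint arm with a two-finger parallel gripper is mounted at the origin on the work surface. World frame = base frame: x ahead of the robot, y to its left, z up, the work surface at z = 0. Lengths are in mm, angles in rad, forces in N, time in s.
With the tool pointing down it reaches from about 350 to 975 mm from the base axis. Payload 7.1 kg.
Tool frame: the origin (TCP) lies midway between the tips of the shut fingers; the grasp point (between the pads) lies 19 mm behind it; z points along the fingers, y is the line along which they close (so a half turn about z gives the same grasp; the last joint's range is limited). The gripper opens to 88 mm and grips with 3 to 60 N. Pads are 20 mm wide; open, the fingers measure 115 mm over their backs; the gripper's body (75 mm by 178 mm) begins 61 mm behind the grasp point.
Start: joints at [-1.135, 0.423, 1.63, -0, 1.089, -0.019], TCP at [274.566, -561.443, 222.675] pointing down, gripper open.
Joint ranges: [-3, 3], [-0.9, 2.11], [0.09, 2.58], [-1.31, 4.45], [0.11, 2.69], [-2.54, 2.54]. Speed limits (rad/s): [2.39, 2.39, 3.01, 3.14, 3.14, 3.14].

INTERFACE

Orientations are given as a rotation vector (axis times angle).
In Python, from workcell import ctrl gives the robot as it stands.
- The arm moves only by the shell command python3 -m inch 'ROWS' [OPENING]. ROWS is JSON, a list of rows, each an object with "xyz": the shift along the tool's x, y, z in mm, a list of three; "rot": the turn, a rotation vector about the tool's x, y, z in rad, a list of three. In form: [{"xyz": [dx, dy, dz], "rot": [ax, ay, az]}, ...]. A call has 1 to 12 rows; each row is the pose to reach, as a shift and turn from the pose commanded when the call began, along the tool's axes at that moment; what a row does not reach only later rows make up. A row lasts 1/12 s, in which the tool goes at most 41.7 mm and 7.16 degrees, less where a joint would pass 70% of its speed; a pose out of reach is approached as far as the arm can. A call with a gripper value outside its range is refused whole. OPENING is the closure in counts, from 0 (fully open) to 255 (shut), set as the call begins (- or left out, the last holds). The fingers move at their own pace and stop on an object; the grip force is fixed at half the most. Time passes only in rows, so rows that repeat a pose let the fingers close. It gives the time, the measured TCP pose, the force, the opening and the grip force at its end, in the units of the state.
- ctrl.get_obs(): the state, without advancing time (a new reading comes with each control period).
- ctrl.get_image(name): name is "side" or "top" or "wrist"; returns the picture (384x512x3 uint8, red, green, blue); there is no depth.
- ctrl.camera_model(name): a dict with "fx", "fy", "cx", "cy" (pixels), "k1" (the pictures are not rectified: a ray, as slopes to the right and down, at radius r is drawn at 1 + k1 r^2 times it, then the intrinsics apply), "position" and "attitude" of the camera in the world. Camera axes: x right, y up, looking along -z (the intrinsics and any distortion apply to the point x, -y, -z); pixel columns grow to the right and rows downward; lengths in mm; the calibration is good to about 2 mm. A picture is of the moment at which its call begins: read the wrist's pose just before it. camera_model takes no time and is no camera call; for the wrist camera it gives the pose at the moment of the call.
- ctrl.close_job(): hands the job in; it is judged then, once.
The state is a dict: "t": time; "qpos": joint angles; "qvel": joint speeds; "joint_torque": joint torques, N m; "ee_pos": TCP position; "orientation": TCP orientation; "ft_force": force on the tool from outside, world axes, zero at the start; "moment": the same for the moment, N m; "width": finger opening in mm; "grasp_force": force on a finger pad.
Only numpy, scipy, OpenCV 4.12 (cv2) and the standard library are available. Lean on these libraries where they do the work, as an engineer would, in place of code of your own. Each camera call takes 0.05 s, during which the arm holds its last target. There are 200 camera calls.

## Working session

There is one attempt and no reset: what is moved stays moved. The work goes in short steps, Python scripts to look and compute and a shell command to move; the robot and the scene stay as the last step left them, time stands still between calls to the robot, and variables do not carry over. Pictures are saved under pics/ and viewed, at most 14 in all, crops included, and the job is handed in when it is done.

```bash
ls; mkdir -p pics; python3 - <<'E'
from workcell import ctrl
import cv2
for n in("top","side"):
    im=ctrl.get_image(n); cv2.imwrite(f"pics/{n}0.png",im[:,:,::-1])
    print(n,ctrl.camera_model(n))
print(ctrl.camera_model("wrist"));print(ctrl.get_obs())
E
```

```text
pics
top {'fx': 356.5988733435501, 'fy': 356.5988733435501, 'cx': 259.7295082365716, 'cy': 197.65045731197083, 'k1': 0.02038480517104231, 'position': array([348.3275366 , -87.55318864, 841.81641239]), 'attitude': array([ 0.13135945, -0.13292681, -1.58607812])}
side {'fx': 468.86011804990284, 'fy': 468.86011804990284, 'cx': 258.3726746381406, 'cy': 189.56863505611335, 'k1': -0.10058066272485335, 'position': array([ 164.15055479,  826.61584559, 1002.92873761]), 'attitude': array([ 0.16636439, -1.07613342, -2.59443162])}
{'fx': 326.3026071027004, 'fy': 326.3026071027004, 'cx': 258.4695267631486, 'cy': 192.00391262811166, 'k1': -0.08338619934246252, 'position': array([ 342.1553944 , -528.10008005,  384.79766733]), 'attitude': array([-0.24849582,  0.1565535 , -1.10801528])}
{'t': 0.1, 'qpos': array([-1.13500620e+00,  4.23774587e-01,  1.63060122e+00, -6.88011217e-06,
        1.08861173e+00, -1.90179735e-02]), 'qvel': array([-0.00058449, -0.00018353, -0.00443462, -0.00026299, -0.00017057,
        0.00018535]), 'joint_torque': array([ 8.59044558e-04, -5.45609236e+01, -2.74324751e+01,  6.45785057e-02,
        1.87531777e-02, -3.75283514e-05]), 'ee_pos': array([ 274.35486235, -561.00361135,  221.97794258]), 'orientation': array([-3.05938263e+00, -7.07966940e-01,  4.62457053e-04]), 'ft_force': array([ 0.05183017, -0.00993314,  0.07120001]), 'moment': array([-0.0620408 ,  0.04924559,  0.02816067]), 'grasp_force': 0.0, 'width': 87.89239983591631}
```

View pics/top0.png

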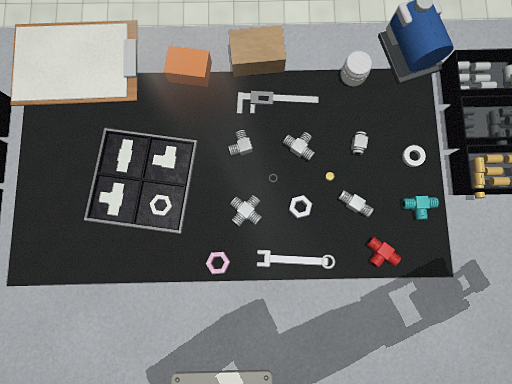

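```bash
cat > h.py <<'E'
import numpy as np,cv2
from scipy.spatial.transform import Rotation as R
from workcell import ctrl
def cast(px,m,z):
    p=np.atleast_2d(np.array(px,float))
    u=(p-[m['cx'],m['cy']])/[m['fx'],m['fy']]; s=u.copy()
    for _ in range(20): s=u/(1+m['k1']*(s**2).sum(1,keepdims=True))
    d=R.from_rotvec(m['attitude']).apply(np.c_[s[:,0],-s[:,1],-np.ones(len(s))])
    c=np.array(m['position']); return (c+d*((z-c[2])/d[:,2])[:,None])[:,:2]
def proj(P,m):
    q=R.from_rotvec(m['attitude']).inv().apply(np.atleast_2d(P)-m['position'])
    s=np.c_[q[:,0],-q[:,1]]/-q[:,2:]; s=s*(1+m['k1']*(s**2).sum(1,keepdims=True))
    return s*[m['fx'],m['fy']]+[m['cx'],m['cy']]
def blobs(im,th=110,lo=80,hi=1e9):
    g=(im.min(2)>th).astype(np.uint8)
    c,_=cv2.findContours(g,cv2.RETR_EXTERNAL,cv2.CHAIN_APPROX_NONE)
    return [k for k in c if lo<cv2.contourArea(k)<hi]
def togo(target,zrot,o=None):
    "tool-frame shift to put TCP at target (mm); turn about tool z so that tool y lies at world angle zrot (mod 180)"
    o=o or ctrl.get_obs(); r=R.from_rotvec(o['orientation'])
    d=r.inv().apply(np.array(target)-o['ee_pos'])
    y=r.apply([0,1,0]); a=np.arctan2(y[1],y[0]); t=(zrot-a+np.pi/2)%np.pi-np.pi/2
    return d.round(1),'rot about tool z',round(-t,3),'other',round(-t-np.sign(-t)*np.pi,3),'q6',o['qpos'][5].round(2)
E
python3 - <<'E'
from h import *
im=cv2.imread("pics/top0.png"); m=ctrl.camera_model("top")
cv2.imwrite("pics/crop0.png",cv2.resize(im[125:235,80:440],None,fx=2.2,fy=2.2*2,interpolation=cv2.INTER_CUBIC) if 0 else cv2.resize(im[125:235,200:440],None,fx=3.3,fy=3.3,interpolation=cv2.INTER_CUBIC))
for k in blobs(im,110,60,1500):
    M=cv2.moments(k); c=(M['m10']/M['m00'],M['m01']/M['m00']); r=cv2.minAreaRect(k)
    print(np.round(c),cv2.contourArea(k),cast(c,m,15).round(),cast(c,m,7).round()[0], np.round(r[1]),round(r[2]))
E
```

```text
[217. 262.] 354.0 [[341.  10.]] [341.  11.] [21. 23.] 90
[296. 260.] 626.5 [[ 343. -170.]] [ 343. -171.] [77. 16.] 2
[300. 206.] 341.0 [[ 466. -184.]] [ 468. -185.] [23. 20.] 45
[246. 210.] 462.5 [[460. -56.]] [461. -56.] [29. 28.] 86
[356. 202.] 318.0 [[ 473. -315.]] [ 474. -318.] [36. 13.] 34
[414. 155.] 332.0 [[ 585. -461.]] [ 587. -464.] [21. 20.] 45
[300. 144.] 343.0 [[ 617. -190.]] [ 619. -191.] [32. 21.] 35
[360. 142.] 172.0 [[ 621. -335.]] [ 624. -337.] [13. 21.] 8
[241. 144.] 243.0 [[622. -47.]] [624. -46.] [21. 23.] 72
[271.  98.] 624.0 [[ 737. -122.]] [ 740. -122.] [20. 82.] 86
[485.  80.] 186.5 [[ 770. -651.]] [ 774. -656.] [13. 21.] 90
[483.  66.] 97.0 [[ 810. -649.]] [ 814. -655.] [ 7. 15.] 90
[464.  65.] 65.0 [[ 813. -602.]] [ 818. -607.] [ 7. 11.] 83
```

View pics/crop0.png

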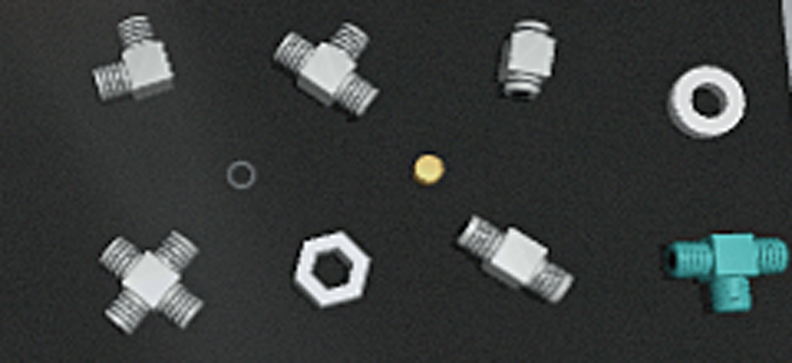

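```bash
cat > m1.py <<'E'
from h import *
im=cv2.imread("pics/top0.png"); m=ctrl.camera_model("top")
sub=np.zeros_like(im); sub[120:240,75:205]=im[120:240,75:205]
for th in (60,80,100):
  for k in blobs(sub,th,2000):
    w=cast(k[:,0],m,15).astype(np.float32); print(th,"tray",cv2.minAreaRect(w),cv2.boxPoints(cv2.minAreaRect(w)).round().tolist())
g=(sub.min(2)>120).astype(np.uint8)
n,l,s,c=cv2.connectedComponentsWithStats(g)
for i in range(1,n):
    if 60<s[i,4]<2000: print("pic",c[i].round(),s[i,4],cast(c[i],m,7).round())
for name,(x,y) in dict(tee=(300,146),elbow=(242,144),long=(357,203),nut=(300,206)).items():
    for k in blobs(im,100,60,1500):
        if cv2.pointPolygonTest(k,(x,y),True)>-6:
            w=cast(k[:,0],m,15).astype(np.float32); r=cv2.minAreaRect(w)
            print(name,np.round(r[0]),np.round(r[1]),round(r[2],1))
for n,p in dict(tee=(300,146.8),elbow=(244.5,145.3),long=(357.6,202.9),nut=(300.6,206.8)).items(): print(n,cast(p,m,28).round())
print(togo([473,-317,150],0))
E
python3 m1.py
```

```text
60 tray ((538.53515625, 189.4915313720703), (229.13626098632812, 229.07345581054688), 80.92932891845703) [[407.0, 94.0], [634.0, 58.0], [670.0, 285.0], [443.0, 321.0]]
80 tray ((538.4918212890625, 189.55136108398438), (228.43495178222656, 227.00408935546875), 80.97602081298828) [[408.0, 95.0], [633.0, 59.0], [669.0, 285.0], [444.0, 320.0]]
100 tray ((538.6415405273438, 190.02976989746094), (227.0092315673828, 226.46896362304688), 81.0903091430664) [[409.0, 95.0], [633.0, 60.0], [668.0, 285.0], [444.0, 320.0]]
pic [142. 183.] 708 [[530. 190.]]
pic [124. 155.] 369 [[600. 235.]]
pic [166. 158.] 348 [[592. 135.]]
pic [113. 198.] 486 [[495. 258.]]
pic [160. 205.] 234 [[477. 146.]]
tee [ 623. -193.] [78. 53.] 53.4
elbow [627. -40.] [54. 55.] 16.9
long [ 474. -316.] [82. 31.] 55.8
nut [ 466. -184.] [54. 47.] 42.8
tee [[ 607. -187.]]
elbow [[613. -56.]]
long [[ 470. -315.]]
nut [[ 463. -183.]]
(array([ 285.6, -131.8,   72.2]), 'rot about tool z', np.float64(-1.116), 'other', np.float64(2.026), 'q6', np.float64(-0.02))
```

Candidates in the top view (px): tee (300,147), not the red one at (383,251) or the turquoise one at (421,205). Elbow (244,145), two arms. Cross (246,210), four arms. Long adapter (357,203), with the short one at (360,143). Hex nut (300,206), not the round ring at (414,156) or the pink nut at (218,263). The crop confirms each choice. I'll start with the long adapter.

```bash
python3 -m inch '[{"xyz":[287,-133,90],"rot":[0,0,-0.519]},{"xyz":[287,-133,90],"rot":[0,0,-0.519]},{"xyz":[287,-133,90],"rot":[0,0,-0.519]},{"xyz":[287,-133,90],"rot":[0,0,-0.519]},{"xyz":[287,-133,90],"rot":[0,0,-0.519]},{"xyz":[287,-133,90],"rot":[0,0,-0.519]},{"xyz":[287,-133,90],"rot":[0,0,-0.519]},{"xyz":[287,-133,90],"rot":[0,0,-0.519]},{"xyz":[287,-133,90],"rot":[0,0,-0.519]},{"xyz":[287,-133,90],"rot":[0,0,-0.519]},{"xyz":[287,-133,90],"rot":[0,0,-0.519]},{"xyz":[287,-133,90],"rot":[0,0,-0.519]}]' 0
cat > w.py <<'E'
import sys
from h import *
m=ctrl.camera_model("wrist"); im=ctrl.get_image("wrist")[:,:,::-1].copy(); cv2.imwrite(f"pics/{sys.argv[1]}.png",im)
for k in blobs(im,float(sys.argv[2]) if len(sys.argv)>2 else 100,500,20000):
    w=cast(k[:,0],m,15).astype(np.float32); r=cv2.minAreaRect(w); M=cv2.moments(k)
    print(round(M['m10']/M['m00']),round(M['m01']/M['m00']),'world',np.round(r[0]),np.round(r[1]),round(r[2],1))
o=ctrl.get_obs(); print(o['t'],o['ee_pos'].round(1),togo(o['ee_pos'],0)[2])
E
python3 w.py w1
```

```text
t: 1.1
ee_pos: [473.5, -316.9, 133.0]
orientation: [2.777, 1.468, -0.0]
ft_force: [-0.3, 0.3, 1.0]
width: 87.7
grasp_force: 0.0
357 356 world [ 453. -525.] [50. 95.] 55.7
165 360 world [ 284. -418.] [ 72. 109.] 55.9
406 313 world [ 521. -516.] [20. 74.] 55.7
437 240 world [ 586. -459.] [53. 58.] 55.3
255 186 world [ 471. -316.] [86. 32.] 55.7
41 222 world [ 263. -228.] [ 98. 171.] 0.0
413 108 world [ 621. -334.] [36. 60.] 76.7
54 133 world [ 351. -172.] [176.  36.] 84.7
158 60 world [ 465. -182.] [50. 60.] 12.3
1.15 [ 473.4 -317.1  133.1] -0.599
```

View pics/w1.png

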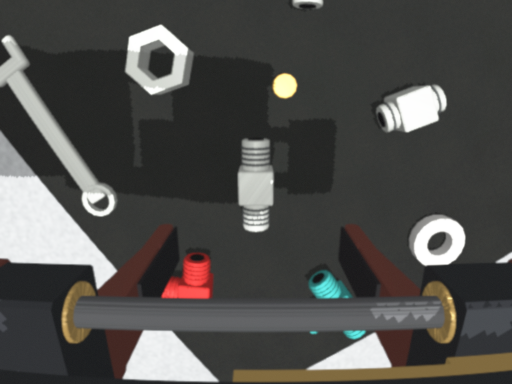

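The wrist view puts the long adapter at (255,186), square to the fingers, and agrees with the top view to 3 mm. Going down to grip.

```bash
python3 -m inch '[{"xyz":[0,0,40],"rot":[0,0,0]},{"xyz":[0,0,80],"rot":[0,0,0]},{"xyz":[0,0,105],"rot":[0,0,0]},{"xyz":[0,0,120],"rot":[0,0,0]},{"xyz":[0,0,126],"rot":[0,0,0]},{"xyz":[0,0,126],"rot":[0,0,0]}]' && python3 -m inch '[{"xyz":[0,0,0],"rot":[0,0,0]},{"xyz":[0,0,0],"rot":[0,0,0]},{"xyz":[0,0,0],"rot":[0,0,0]},{"xyz":[0,0,0],"rot":[0,0,0]},{"xyz":[0,0,0],"rot":[0,0,0]},{"xyz":[0,0,0],"rot":[0,0,0]},{"xyz":[0,0,0],"rot":[0,0,0]},{"xyz":[0,0,0],"rot":[0,0,0]},{"xyz":[0,0,0],"rot":[0,0,0]},{"xyz":[0,0,0],"rot":[0,0,0]}]' 255 && python3 -m inch '[{"xyz":[0,0,-20],"rot":[0,0,0]},{"xyz":[0,0,-60],"rot":[0,0,0]},{"xyz":[0,0,-94],"rot":[0,0,0]},{"xyz":[0,0,-94],"rot":[0,0,0]}]'
python3 - <<'E'
from h import *
print(togo([599.7,234,100],np.radians(-9)))
E
```

```text
t: 1.65
ee_pos: [472.7, -316.4, 5.6]
orientation: [-2.776, -1.467, 0.002]
ft_force: [0.6, -0.5, -0.0]
width: 87.9
grasp_force: 0.0
t: 2.48
ee_pos: [473.8, -315.7, 6.6]
orientation: [-2.776, -1.47, 0.0]
ft_force: [-1.1, 0.8, 1.1]
width: 29.9
grasp_force: 30.0
t: 2.82
ee_pos: [477.2, -318.1, 106.3]
orientation: [2.769, 1.466, 0.007]
ft_force: [0.6, -0.6, -1.0]
width: 29.2
grasp_force: 30.0
(array([ 525.5, -209.1,    4.3]), 'rot about tool z', np.float64(-0.44), 'other', np.float64(2.702), 'q6', np.float64(-0.01))
```

```bash
python3 -m inch '[{"xyz":[38,-15,0],"rot":[0,0,-0.1]},{"xyz":[76,-30,0],"rot":[0,0,-0.2]},{"xyz":[114,-45,0],"rot":[0,0,-0.3]},{"xyz":[152,-60,0],"rot":[0,0,-0.4]},{"xyz":[190,-75,0],"rot":[0,0,-0.44]},{"xyz":[228,-90,0],"rot":[0,0,-0.44]},{"xyz":[266,-105,0],"rot":[0,0,-0.44]},{"xyz":[304,-120,0],"rot":[0,0,-0.44]},{"xyz":[342,-135,0],"rot":[0,0,-0.44]},{"xyz":[380,-150,0],"rot":[0,0,-0.44]},{"xyz":[418,-165,0],"rot":[0,0,-0.44]},{"xyz":[456,-180,0],"rot":[0,0,-0.44]}]'
python3 - <<'E'
from h import *
o=ctrl.get_obs(); print(o['qpos'].round(2));print(togo([599.7,234,100],np.radians(-9)))
E
```

```text
t: 3.82
ee_pos: [581.0, 164.4, 99.8]
orientation: [-2.388, -2.04, 0.001]
ft_force: [0.7, -0.7, -2.8]
width: 30.2
grasp_force: 30.0
[ 0.26  0.55  1.75 -0.    0.84  0.41]
(array([71.6,  7.6, -0.2]), 'rot about tool z', np.float64(0.0), 'other', np.float64(-3.141), 'q6', np.float64(0.41))
```

```bash
python3 -m inch '[{"xyz":[36,3,0],"rot":[0,0,0]},{"xyz":[73,7,0],"rot":[0,0,0]},{"xyz":[73,7,0],"rot":[0,0,0]},{"xyz":[73,7,30],"rot":[0,0,0]},{"xyz":[73,7,60],"rot":[0,0,0]},{"xyz":[73,7,76],"rot":[0,0,0]},{"xyz":[73,7,82],"rot":[0,0,0]},{"xyz":[73,7,86.5],"rot":[0,0,0]},{"xyz":[73,7,86.5],"rot":[0,0,0]},{"xyz":[73,7,86.5],"rot":[0,0,0]}]' && python3 -m inch '[{"xyz":[0,0,0],"rot":[0,0,0]},{"xyz":[0,0,0],"rot":[0,0,0]},{"xyz":[0,0,0],"rot":[0,0,0]},{"xyz":[0,0,0],"rot":[0,0,0]},{"xyz":[0,0,0],"rot":[0,0,0]}]' 122
python3 - <<'E'
from h import *
o=ctrl.get_obs(); print(o['ee_pos'],togo([600,234,100],0))
E
```

```text
t: 4.65
ee_pos: [600.3, 233.3, 14.8]
orientation: [2.389, 2.04, 0.002]
ft_force: [0.7, -0.4, -1.5]
width: 29.9
grasp_force: 30.0
t: 5.07
ee_pos: [600.0, 233.5, 14.4]
orientation: [2.389, 2.04, 0.001]
ft_force: [-0.0, -0.1, -0.5]
width: 45.5
grasp_force: 0.0
[599.97698093 233.4861141   14.44270448] (array([  0.5,  -0. , -85.6]), 'rot about tool z', np.float64(-0.157), 'other', np.float64(2.985), 'q6', np.float64(0.51))
```

```bash
python3 -m inch '[{"xyz":[0,0,-15],"rot":[0,0,0]},{"xyz":[0,0,-50],"rot":[0,0,0]},{"xyz":[0,0,-90],"rot":[0,0,0]}]' && python3 -m inch '[{"xyz":[-30,10,-25],"rot":[0,0,0.12]},{"xyz":[-60,20,-25],"rot":[0,0,0.24]},{"xyz":[-90,30,-25],"rot":[0,0,0.36]},{"xyz":[-120,40,-25],"rot":[0,0,0.48]},{"xyz":[-150,50,-25],"rot":[0,0,0.6]},{"xyz":[-180,60,-25],"rot":[0,0,0.72]},{"xyz":[-210,70,-25],"rot":[0,0,0.84]},{"xyz":[-240,80,-25],"rot":[0,0,0.96]},{"xyz":[-270,88,-25],"rot":[0,0,1.08]},{"xyz":[-270,88,-25],"rot":[0,0,1.117]},{"xyz":[-270,88,-25],"rot":[0,0,1.117]},{"xyz":[-270,88,-25],"rot":[0,0,1.117]}]' 0
python3 w.py w2
```

```text
t: 5.32
ee_pos: [598.0, 232.8, 103.8]
orientation: [-2.387, -2.039, 0.007]
ft_force: [1.8, 0.6, 0.3]
width: 46.1
grasp_force: 0.0
t: 6.32
ee_pos: [644.5, -47.2, 130.0]
orientation: [-3.107, -0.466, -0.001]
ft_force: [-0.6, 0.3, -0.7]
width: 88.0
grasp_force: 0.0
329 360 world [ 485. -176.] [30. 50.] 15.8
214 354 world [455. -58.] [69. 73.] 10.5
400 249 world [ 630. -193.] [75. 38.] 64.9
252 215 world [621. -42.] [61. 56.] 17.0
57 181 world [601. 134.] [54. 54.] 81.2
84 163 world [611. 101.] [183.  92.] 38.9
364 103 world [ 734. -135.] [ 56. 198.] 0.2
484 24 world [ 822. -172.] [49. 84.] 21.4
6.3667 [644.4 -46.5 129.8] -1.272
```

View pics/w2.png

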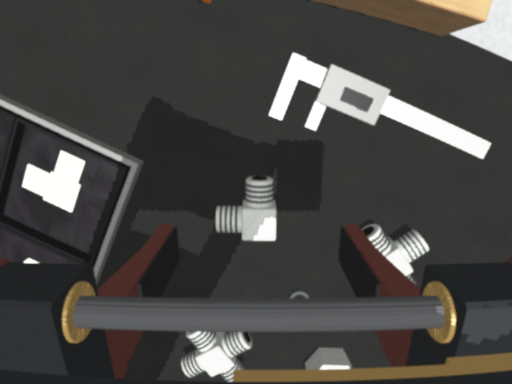

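The elbow is at (252,215), with its arms pointing up and left in the picture, square to the tool. Its cube is at (260,220).

```bash
python3 - <<'E'
from h import *
m=ctrl.camera_model("wrist")
print(cast([(260,220),(259,190)],m,28), cast([(259,190)],m,22),proj([[644.4,-46.5,15]],m))
E
```

```text
[[620.43820267 -55.39123843]
 [645.93641826 -46.61549411]] [[644.33894773 -47.11920777]] [[258.33584177 187.60225139]]
```

```bash
python3 -m inch '[{"xyz":[1,1,40],"rot":[0,0,0]},{"xyz":[1,1,80],"rot":[0,0,0]},{"xyz":[1,1,105],"rot":[0,0,0]},{"xyz":[1,1,119],"rot":[0,0,0]},{"xyz":[1,1,124],"rot":[0,0,0]},{"xyz":[1,1,124],"rot":[0,0,0]}]' && python3 -m inch '[{"xyz":[0,0,0],"rot":[0,0,0]},{"xyz":[0,0,0],"rot":[0,0,0]},{"xyz":[0,0,0],"rot":[0,0,0]},{"xyz":[0,0,0],"rot":[0,0,0]},{"xyz":[0,0,0],"rot":[0,0,0]},{"xyz":[0,0,0],"rot":[0,0,0]},{"xyz":[0,0,0],"rot":[0,0,0]},{"xyz":[0,0,0],"rot":[0,0,0]},{"xyz":[0,0,0],"rot":[0,0,0]},{"xyz":[0,0,0],"rot":[0,0,0]},{"xyz":[0,0,0],"rot":[0,0,0]}]' 255 && python3 -m inch '[{"xyz":[0,0,-10],"rot":[0,0,0]},{"xyz":[0,0,-35],"rot":[0,0,0]},{"xyz":[0,0,-65],"rot":[0,0,0]},{"xyz":[0,0,-65],"rot":[0,0,0]},{"xyz":[0,0,-65],"rot":[0,0,0]}]'
python3 - <<'E'
from h import *
im=ctrl.get_image("wrist"); cv2.imwrite("pics/w3.png",im[:,:,::-1])
p=np.array([582.9,128.4]); a=np.array([.9877,-.1564]); b=np.array([.1564,.9877])
g=p+22*a-5*b
print(g,togo([*g,71],np.radians(-99)))
E
```

```text
t: 6.87
ee_pos: [645.4, -46.9, 4.6]
orientation: [-3.106, -0.467, 0.002]
ft_force: [0.2, -0.2, -0.1]
width: 87.7
grasp_force: 0.0
t: 7.78
ee_pos: [645.6, -47.7, 5.1]
orientation: [-3.107, -0.464, 0.0]
ft_force: [-0.1, -0.3, -0.5]
width: 23.4
grasp_force: 30.0
t: 8.2
ee_pos: [647.2, -47.8, 72.4]
orientation: [3.106, 0.464, 0.006]
ft_force: [-0.4, -0.1, -1.8]
width: 23.2
grasp_force: 30.0
[603.8474 120.0207] (array([   8.8, -172.7,   -0.2]), 'rot about tool z', np.float64(0.454), 'other', np.float64(-2.688), 'q6', np.float64(1.18))
```

View pics/w3.png

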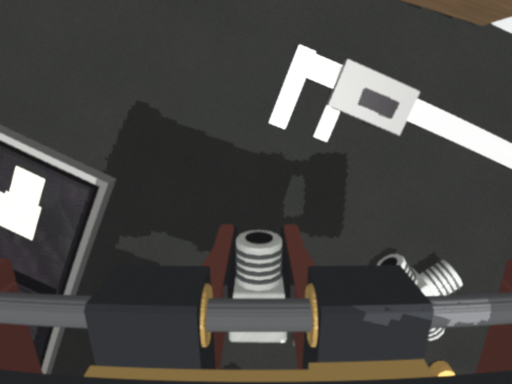

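The elbow is held at (258,270). It may be sagging a little, so I'll set it down slowly.

```bash
python3 -m inch '[{"xyz":[2,-35,0],"rot":[0,0,0.1]},{"xyz":[4,-70,0],"rot":[0,0,0.2]},{"xyz":[6,-105,0],"rot":[0,0,0.3]},{"xyz":[8,-140,0],"rot":[0,0,0.4]},{"xyz":[9.5,-172,0],"rot":[0,0,0.454]},{"xyz":[9.5,-172,0],"rot":[0,0,0.454]},{"xyz":[9.5,-172,25],"rot":[0,0,0.454]},{"xyz":[9.5,-172,40],"rot":[0,0,0.454]},{"xyz":[9.5,-172,47],"rot":[0,0,0.454]},{"xyz":[9.5,-172,52],"rot":[0,0,0.454]},{"xyz":[9.5,-172,56],"rot":[0,0,0.454]},{"xyz":[9.5,-172,57.5],"rot":[0,0,0.454]}]' && python3 -m inch '[{"xyz":[0,0,0],"rot":[0,0,0]},{"xyz":[0,0,0],"rot":[0,0,0]}]' && python3 -m inch '[{"xyz":[0,0,0],"rot":[0,0,0]},{"xyz":[0,0,0],"rot":[0,0,0]},{"xyz":[0,0,0],"rot":[0,0,0]},{"xyz":[0,0,0],"rot":[0,0,0]},{"xyz":[0,0,0],"rot":[0,0,0]}]' 140 && python3 -m inch '[{"xyz":[0,0,-10],"rot":[0,0,0]},{"xyz":[0,0,-40],"rot":[0,0,0]},{"xyz":[0,0,-80],"rot":[0,0,0]},{"xyz":[0,0,-110],"rot":[0,0,0]},{"xyz":[0,0,-110],"rot":[0,0,0]},{"xyz":[0,0,-110],"rot":[0,0,0]}]'
python3 w.py w4
python3 - <<'E'
from h import *
o=ctrl.get_obs(); print(togo([635,-202,125],np.radians(53.4)))
im=ctrl.get_image("top")[:,:,::-1]; cv2.imwrite("pics/top1.png",cv2.resize(im[110:290,70:330],None,fx=3,fy=3))
E
```

```text
t: 9.25
ee_pos: [604.4, 119.1, 12.2]
orientation: [3.132, -0.247, -0.001]
ft_force: [0.1, 0.0, -0.8]
width: 23.3
grasp_force: 30.0
t: 9.42
ee_pos: [605.0, 119.4, 13.2]
orientation: [-3.132, 0.247, -0.001]
ft_force: [-0.1, 0.4, -1.5]
width: 23.4
grasp_force: 30.0
t: 9.83
ee_pos: [604.7, 119.6, 13.0]
orientation: [-3.132, 0.247, -0.001]
ft_force: [0.0, 0.6, -0.1]
width: 39.5
grasp_force: 0.0
t: 10.33
ee_pos: [606.0, 119.9, 125.5]
orientation: [-3.131, 0.246, -0.007]
ft_force: [-1.3, 0.2, -0.6]
width: 39.7
grasp_force: 0.0
261 323 world [452. 145.] [174.  64.] 79.7
486 313 world [440. -96.] [38. 54.] 0.1
25 312 world [515. 382.] [66. 31.] 81.0
471 283 world [481. -70.] [45. 30.] 48.4
248 212 world [589. 136.] [59. 75.] 81.9
130 214 world [599. 237.] [73. 86.] 34.2
191 167 world [595. 181.] [228. 118.] 81.1
478 14 world [719. -85.] [45. 30.] 86.0
433 21 world [721. -38.] [14. 33.] 85.8
53 31 world [770. 265.] [ 59. 113.] 1.6
10.3833 [604.6 119.6 123.6] 1.414
(array([ 80.3, 312.9,  -1.5]), 'rot about tool z', np.float64(0.482), 'other', np.float64(-2.66), 'q6', np.float64(1.9))
```

View pics/w4.png

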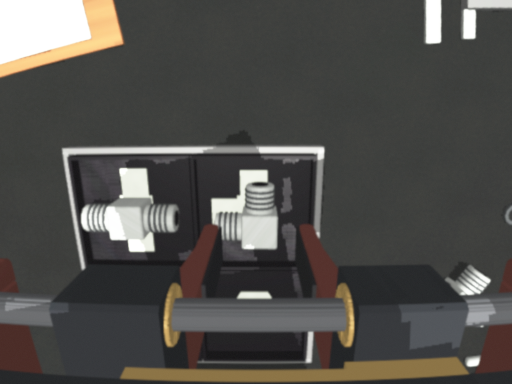

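Both the long adapter (130,215) and the elbow (260,228) lie flat in their pans. On to the tee.

```bash
python3 -m inch '[{"xyz":[9,35,0],"rot":[0,0,0.1]},{"xyz":[18,70,0],"rot":[0,0,0.2]},{"xyz":[27,105,0],"rot":[0,0,0.3]},{"xyz":[36,140,0],"rot":[0,0,0.4]},{"xyz":[45,175,0],"rot":[0,0,0.482]},{"xyz":[54,210,0],"rot":[0,0,0.482]},{"xyz":[63,245,0],"rot":[0,0,0.482]},{"xyz":[72,280,0],"rot":[0,0,0.482]},{"xyz":[80,313,0],"rot":[0,0,0.482]},{"xyz":[80,313,0],"rot":[0,0,0.482]},{"xyz":[80,313,0],"rot":[0,0,0.482]}]' 0
python3 w.py w5
```

```text
t: 11.35
ee_pos: [633.2, -203.5, 120.5]
orientation: [-2.981, 0.992, 0.005]
ft_force: [-0.4, 0.1, -1.0]
width: 88.0
grasp_force: 0.0
344 343 world [ 450. -176.] [57. 38.] 51.8
269 318 world [ 529. -127.] [375.  27.] 52.2
257 218 world [ 618. -191.] [80. 60.] 53.2
398 112 world [ 617. -334.] [40. 57.] 77.6
115 140 world [ 733. -143.] [ 56. 198.] 0.2
81 15 world [ 824. -175.] [73. 33.] 49.7
13 38 world [ 847. -122.] [35. 68.] 45.3
11.4 [ 633.2 -202.   120.7] 0.93
```

View pics/w5.png

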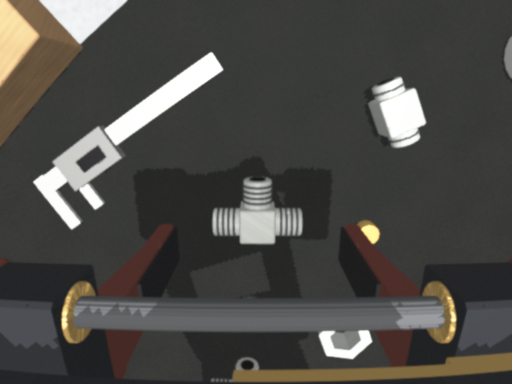

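The tee is centred at (257,222) with its third arm at (258,190), square to the tool.

```bash
python3 -m inch '[{"xyz":[1,0,40],"rot":[0,0,0]},{"xyz":[1,0,75],"rot":[0,0,0]},{"xyz":[1,0,100],"rot":[0,0,0]},{"xyz":[1,0,111],"rot":[0,0,0]},{"xyz":[1,0,115],"rot":[0,0,0]},{"xyz":[1,0,115],"rot":[0,0,0]}]' && python3 -m inch '[{"xyz":[0,0,0],"rot":[0,0,0]},{"xyz":[0,0,0],"rot":[0,0,0]},{"xyz":[0,0,0],"rot":[0,0,0]},{"xyz":[0,0,0],"rot":[0,0,0]},{"xyz":[0,0,0],"rot":[0,0,0]},{"xyz":[0,0,0],"rot":[0,0,0]},{"xyz":[0,0,0],"rot":[0,0,0]},{"xyz":[0,0,0],"rot":[0,0,0]},{"xyz":[0,0,0],"rot":[0,0,0]},{"xyz":[0,0,0],"rot":[0,0,0]},{"xyz":[0,0,0],"rot":[0,0,0]}]' 255 && python3 -m inch '[{"xyz":[0,0,-10],"rot":[0,0,0]},{"xyz":[0,0,-45],"rot":[0,0,0]},{"xyz":[0,0,-85],"rot":[0,0,0]},{"xyz":[0,0,-85],"rot":[0,0,0]},{"xyz":[0,0,-85],"rot":[0,0,0]}]'
python3 - <<'E'
from h import *
p=np.array([494.1,250.8]); a=np.array([.9877,-.1564])
g=p+22*a
print(g,togo([*g,91],np.radians(-99)))
E
```

```text
t: 11.9
ee_pos: [634.9, -201.4, 6.9]
orientation: [-2.983, 0.985, 0.003]
ft_force: [0.3, -0.4, -0.5]
width: 87.5
grasp_force: 0.0
t: 12.82
ee_pos: [635.2, -202.7, 7.6]
orientation: [2.982, -0.987, -0.0]
ft_force: [0.4, -0.4, -0.1]
width: 23.1
grasp_force: 30.0
t: 13.23
ee_pos: [637.2, -203.3, 95.9]
orientation: [-2.982, 0.987, -0.009]
ft_force: [-0.3, 0.1, -3.2]
width: 22.9
grasp_force: 30.0
[515.8294 247.3592] (array([-366.2, -289.3,    3.5]), 'rot about tool z', np.float64(-0.482), 'other', np.float64(2.659), 'q6', np.float64(1.88))
```

```bash
python3 -m inch '[{"xyz":[-30,-24,0],"rot":[0,0,-0.1]},{"xyz":[-60,-48,0],"rot":[0,0,-0.2]},{"xyz":[-90,-71,0],"rot":[0,0,-0.3]},{"xyz":[-120,-95,0],"rot":[0,0,-0.4]},{"xyz":[-150,-119,0],"rot":[0,0,-0.482]},{"xyz":[-180,-142,0],"rot":[0,0,-0.482]},{"xyz":[-210,-166,0],"rot":[0,0,-0.482]},{"xyz":[-240,-190,0],"rot":[0,0,-0.482]},{"xyz":[-270,-213,0],"rot":[0,0,-0.482]},{"xyz":[-300,-237,0],"rot":[0,0,-0.482]},{"xyz":[-330,-261,0],"rot":[0,0,-0.482]},{"xyz":[-360,-284,0],"rot":[0,0,-0.482]}]' && python3 -m inch '[{"xyz":[0,0,0],"rot":[0,0,0]},{"xyz":[0,0,0],"rot":[0,0,0]}]'
python3 - <<'E'
from h import *
print(togo([515.8,247.4,13.5],np.radians(-99)))
E
```

```text
t: 14.23
ee_pos: [513.9, 241.3, 91.4]
orientation: [3.131, -0.247, -0.004]
ft_force: [0.5, -0.1, -2.0]
width: 23.3
grasp_force: 30.0
t: 14.4
ee_pos: [514.1, 241.4, 91.5]
orientation: [3.131, -0.24, -0.003]
ft_force: [-0.1, 0.3, -1.8]
width: 22.8
grasp_force: 30.0
(array([ 0.9, -6.3, 78. ]), 'rot about tool z', np.float64(0.004), 'other', np.float64(-3.138), 'q6', np.float64(2.14))
```

```bash
python3 -m inch '[{"xyz":[1,-6,20],"rot":[0,0,0]},{"xyz":[1,-6,45],"rot":[0,0,0]},{"xyz":[1,-6,60],"rot":[0,0,0]},{"xyz":[1,-6,67],"rot":[0,0,0]},{"xyz":[1,-6,72],"rot":[0,0,0]},{"xyz":[1,-6,76],"rot":[0,0,0]},{"xyz":[1,-6,77],"rot":[0,0,0]},{"xyz":[1,-6,77],"rot":[0,0,0]}]' && python3 -m inch '[{"xyz":[0,0,0],"rot":[0,0,0]},{"xyz":[0,0,0],"rot":[0,0,0]},{"xyz":[0,0,0],"rot":[0,0,0]},{"xyz":[0,0,0],"rot":[0,0,0]},{"xyz":[0,0,0],"rot":[0,0,0]}]' 140 && python3 -m inch '[{"xyz":[0,0,-10],"rot":[0,0,0]},{"xyz":[0,0,-40],"rot":[0,0,0]},{"xyz":[0,0,-80],"rot":[0,0,0]},{"xyz":[0,0,-110],"rot":[0,0,0]},{"xyz":[0,0,-110],"rot":[0,0,0]},{"xyz":[0,0,-110],"rot":[0,0,0]}]'
python3 w.py w6
python3 - <<'E'
from h import *
print(togo([465,-183,124],np.radians(132.8)))
E
```

```text
t: 15.07
ee_pos: [518.1, 245.5, 16.0]
orientation: [-3.132, 0.247, -0.001]
ft_force: [0.3, -0.3, -1.8]
width: 23.5
grasp_force: 30.0
t: 15.48
ee_pos: [518.0, 245.9, 16.1]
orientation: [-3.132, 0.246, -0.001]
ft_force: [-0.4, -0.7, -0.2]
width: 39.9
grasp_force: 0.0
t: 15.98
ee_pos: [519.1, 246.4, 128.3]
orientation: [-3.13, 0.246, -0.007]
ft_force: [0.2, -0.5, -0.8]
width: 39.7
grasp_force: 0.0
470 355 world [292.  48.] [31. 51.] 81.5
52 347 world [372. 499.] [21. 69.] 85.1
25 311 world [423. 507.] [52. 24.] 80.9
374 211 world [482. 147.] [54. 47.] 81.1
253 215 world [499. 256.] [65. 75.] 82.5
18 246 world [510. 492.] [ 30. 134.] 90.0
371 88 world [586. 138.] [83. 95.] 81.4
262 85 world [601. 234.] [96. 95.] 81.2
310 73 world [544. 189.] [227. 220.] 81.0
16.0333 [517.9 245.9 126.6] 1.414
(array([ 14.9, 431.9,   2.2]), 'rot about tool z', np.float64(-0.904), 'other', np.float64(2.237), 'q6', np.float64(2.15))
```

View pics/w6.png

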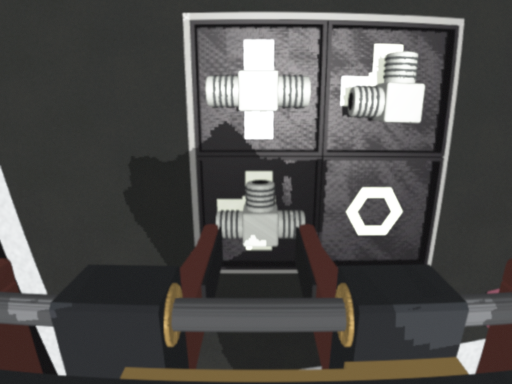

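The tee is flat in its pan at (260,225). The nut is next, gripped along 72.8°.

```bash
python3 -m inch '[{"xyz":[1,37,0],"rot":[0,0,0.07]},{"xyz":[2,74,0],"rot":[0,0,0.143]},{"xyz":[4,111,0],"rot":[0,0,0.143]},{"xyz":[5,148,0],"rot":[0,0,0.143]},{"xyz":[6,185,0],"rot":[0,0,0.143]},{"xyz":[8,222,0],"rot":[0,0,0.143]},{"xyz":[9,259,0],"rot":[0,0,0.143]},{"xyz":[10,296,0],"rot":[0,0,0.143]},{"xyz":[12,333,0],"rot":[0,0,0.143]},{"xyz":[13,370,0],"rot":[0,0,0.143]},{"xyz":[14,407,0],"rot":[0,0,0.143]},{"xyz":[15,432,0],"rot":[0,0,0.143]}]' 0 && python3 -m inch '[{"xyz":[0,0,0],"rot":[0,0,0]},{"xyz":[0,0,0],"rot":[0,0,0]}]'
python3 w.py w7 90
python3 - <<'E'
from h import *
m=ctrl.camera_model("wrist"); im=cv2.imread("pics/w7.png")
o=ctrl.get_obs()
print(proj([[465,-183,13]],m))
E
```

```text
t: 17.03
ee_pos: [463.1, -185.4, 124.2]
orientation: [-3.106, 0.472, 0.005]
ft_force: [0.5, 0.6, -0.3]
width: 87.6
grasp_force: 0.0
t: 17.2
ee_pos: [463.7, -183.8, 124.3]
orientation: [-3.105, 0.474, 0.004]
ft_force: [0.1, 0.1, 0.7]
width: 87.8
grasp_force: 0.0
265 335 world [ 305. -134.] [382. 102.] 72.9
314 291 world [ 359. -194.] [108.  29.] 73.9
491 238 world [ 351. -381.] [28. 28.] 50.7
120 230 world [461. -55.] [69. 75.] 4.5
257 187 world [ 465. -183.] [49. 60.] 71.5
17.25 [ 463.8 -182.8  124.5] 1.269
[[258.2667733  186.89082182]]
```

View pics/w7.png

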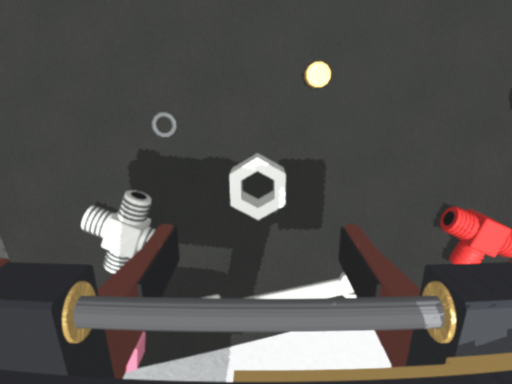

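The nut is centred at (257,187) with its flats facing the fingers, and the cross at (120,230) is clear of them.

```bash
python3 -m inch '[{"xyz":[1,0,40],"rot":[0,0,0]},{"xyz":[1,0,78],"rot":[0,0,0]},{"xyz":[1,0,103],"rot":[0,0,0]},{"xyz":[1,0,114],"rot":[0,0,0]},{"xyz":[1,0,118],"rot":[0,0,0]},{"xyz":[1,0,118],"rot":[0,0,0]}]' && python3 -m inch '[{"xyz":[0,0,0],"rot":[0,0,0]},{"xyz":[0,0,0],"rot":[0,0,0]},{"xyz":[0,0,0],"rot":[0,0,0]},{"xyz":[0,0,0],"rot":[0,0,0]},{"xyz":[0,0,0],"rot":[0,0,0]},{"xyz":[0,0,0],"rot":[0,0,0]},{"xyz":[0,0,0],"rot":[0,0,0]},{"xyz":[0,0,0],"rot":[0,0,0]},{"xyz":[0,0,0],"rot":[0,0,0]}]' 255 && python3 -m inch '[{"xyz":[0,0,-10],"rot":[0,0,0]},{"xyz":[0,0,-45],"rot":[0,0,0]},{"xyz":[0,0,-85],"rot":[0,0,0]},{"xyz":[0,0,-85],"rot":[0,0,0]},{"xyz":[0,0,-85],"rot":[0,0,0]},{"xyz":[0,0,-85],"rot":[0,0,0]}]'
python3 - <<'E'
from h import *
print(togo([477.3,145.2,91],np.radians(-99)))
E
```

```text
t: 17.75
ee_pos: [465.6, -182.4, 7.1]
orientation: [-3.106, 0.467, 0.003]
ft_force: [0.2, 0.4, -0.1]
width: 87.6
grasp_force: 0.0
t: 18.5
ee_pos: [466.0, -183.7, 8.0]
orientation: [3.106, -0.47, 0.001]
ft_force: [-1.8, 0.9, 6.3]
width: 45.7
grasp_force: 29.9
t: 19.0
ee_pos: [465.5, -183.4, 92.7]
orientation: [-3.106, 0.47, 0.0]
ft_force: [0.4, -0.0, -1.5]
width: 46.3
grasp_force: 29.9
(array([ -85.9, -317.4,    1.7]), 'rot about tool z', np.float64(-0.143), 'other', np.float64(2.998), 'q6', np.float64(1.47))
```

```bash
python3 -m inch '[{"xyz":[-9,-33,0],"rot":[0,0,-0.07]},{"xyz":[-18,-66,0],"rot":[0,0,-0.143]},{"xyz":[-27,-99,0],"rot":[0,0,-0.143]},{"xyz":[-36,-132,0],"rot":[0,0,-0.143]},{"xyz":[-45,-165,0],"rot":[0,0,-0.143]},{"xyz":[-54,-198,0],"rot":[0,0,-0.143]},{"xyz":[-63,-231,0],"rot":[0,0,-0.143]},{"xyz":[-72,-264,0],"rot":[0,0,-0.143]},{"xyz":[-80,-295,0],"rot":[0,0,-0.143]},{"xyz":[-86,-317,0],"rot":[0,0,-0.143]},{"xyz":[-86,-317,0],"rot":[0,0,-0.143]},{"xyz":[-86,-317,0],"rot":[0,0,-0.143]}]' && python3 -m inch '[{"xyz":[0,0,20],"rot":[0,0,0]},{"xyz":[0,0,45],"rot":[0,0,0]},{"xyz":[0,0,60],"rot":[0,0,0]},{"xyz":[0,0,68],"rot":[0,0,0]},{"xyz":[0,0,74],"rot":[0,0,0]},{"xyz":[0,0,77],"rot":[0,0,0]},{"xyz":[0,0,77],"rot":[0,0,0]},{"xyz":[0,0,77],"rot":[0,0,0]}]'
```

```text
t: 20.0
ee_pos: [476.1, 145.3, 91.1]
orientation: [3.131, -0.242, -0.005]
ft_force: [-0.9, -0.6, -0.7]
width: 45.7
grasp_force: 29.9
t: 20.67
ee_pos: [477.9, 144.5, 16.1]
orientation: [-3.132, 0.247, -0.001]
ft_force: [0.2, 0.5, -0.8]
width: 45.5
grasp_force: 30.0
```

```bash
python3 -m inch '[{"xyz":[0,0,1],"rot":[0,0,0]},{"xyz":[0,0,1],"rot":[0,0,0]}]' && python3 -m inch '[{"xyz":[0,0,0],"rot":[0,0,0]},{"xyz":[0,0,0],"rot":[0,0,0]},{"xyz":[0,0,0],"rot":[0,0,0]},{"xyz":[0,0,0],"rot":[0,0,0]},{"xyz":[0,0,0],"rot":[0,0,0]}]' 84 && python3 -m inch '[{"xyz":[0,0,-10],"rot":[0,0,0]},{"xyz":[0,0,-40],"rot":[0,0,0]},{"xyz":[0,0,-80],"rot":[0,0,0]},{"xyz":[0,0,-120],"rot":[0,0,0]},{"xyz":[0,40,-140],"rot":[0,0,0]},{"xyz":[0,80,-140],"rot":[0,0,0]},{"xyz":[0,120,-140],"rot":[0,0,0]},{"xyz":[0,160,-140],"rot":[0,0,0]},{"xyz":[0,200,-140],"rot":[0,0,0]},{"xyz":[0,240,-140],"rot":[0,0,0]},{"xyz":[0,280,-140],"rot":[0,0,0]},{"xyz":[0,320,-140],"rot":[0,0,0]}]' && python3 -m inch '[{"xyz":[0,80,0],"rot":[0,0,0]},{"xyz":[0,80,0],"rot":[0,0,0]},{"xyz":[0,80,0],"rot":[0,0,0]},{"xyz":[0,80,0],"rot":[0,0,0]}]'
python3 - <<'E'
from h import *
im=ctrl.get_image("top")[:,:,::-1]; cv2.imwrite("pics/top2.png",cv2.resize(im[110:290,70:330],None,fx=3,fy=3,interpolation=cv2.INTER_CUBIC))
m=ctrl.camera_model("top")
print(((proj([[599.7,234,22],[582.9,128.4,22],[494.1,250.8,22],[477.3,145.2,22]],m)-[70,110])*3).round())
E
```

```text
t: 20.83
ee_pos: [477.9, 144.8, 15.1]
orientation: [-3.132, 0.247, -0.002]
ft_force: [0.2, 0.0, -1.1]
width: 45.7
grasp_force: 30.0
t: 21.25
ee_pos: [477.5, 144.8, 14.8]
orientation: [-3.132, 0.247, -0.0]
ft_force: [-0.2, -0.5, 0.4]
width: 58.9
grasp_force: 0.0
t: 22.25
ee_pos: [426.7, -173.1, 155.5]
orientation: [3.132, -0.247, 0.001]
ft_force: [1.2, -0.2, 0.1]
width: 59.0
grasp_force: 0.0
t: 22.58
ee_pos: [414.3, -252.0, 155.2]
orientation: [3.131, -0.253, 0.001]
ft_force: [-0.5, -0.5, -0.1]
width: 58.6
grasp_force: 0.0
[[157. 131.]
 [291. 149.]
 [130. 263.]
 [266. 281.]]
```

View pics/top2.png

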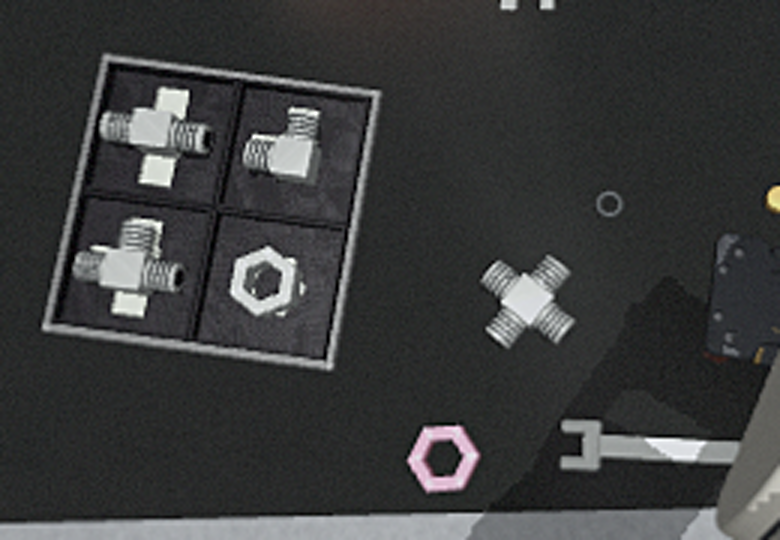

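All four fittings sit in their own pans: long (153,130), elbow (295,157), tee (127,267), nut (265,281). The cross hasn't moved. One side view to check that they're flat.

```bash
python3 - <<'E'
from h import *
im=ctrl.get_image("side")[:,:,::-1]; m=ctrl.camera_model("side")
u,v=proj([[538,190,10]],m)[0].astype(int); cv2.imwrite("pics/side2.png",cv2.resize(im[max(0,v-80):v+80,max(0,u-100):u+100],None,fx=3.5,fy=3.5,interpolation=cv2.INTER_CUBIC))
E
```

```text
(no output)
```

View pics/side2.png

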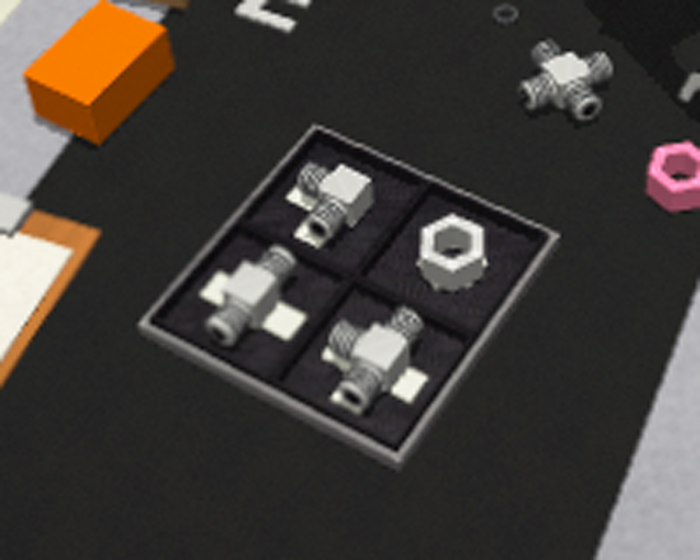

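The side view shows the elbow (340,195), nut (452,250), long adapter (250,290) and tee (380,355) all flat in the right pans. Handing in.

```bash
python3 -c "
from workcell import ctrl
print(ctrl.close_job())"
```

```text
the job is handed in; nothing more can be done
None
```

The job is handed in at about 23 s of the 104 s: the tee, elbow, long adapter and nut were set down flat in their own pans (checked in the top and side views), and the cross and short adapter were not touched; the hand-in gave no verdict.

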